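# Find the release notch by touch and pop the control box lid

## Task

Spring the grey lid of the black-fronted control box ajar with its hidden release: lay a closed fingertip lightly on top of the black edge rail at the yellow-dot end, slide it along the rail toward the other end until it finds the notch, then press the black key inside the notch all the way down and move clear. Let the lid come up by itself (do not push or pry it), do not lean hard on the box, and leave the valve, the gasket ring and the screwdriver beside the box undisturbed.

Things in the scene. Friction and masses are not known exactly. Their poses are not given: they have to be found in the camera images.
- control_box: Control box, white with grey lid and black front, 304 (y) x 150 (x) x 55 (z) mm, screwed to the bench. Origin: centre of its underside; x to its rear, y along the rail toward the yellow dot. Black rail 26 mm wide along its front edge: centre line x = -62 mm, flat top z = 55 mm. Behind it a trough (x = -49 to -30 mm, floor z = 30 mm) parts it from the lid. Over 60 N on the box is too hard
- rail_start (a point): Point on the rail's top, on its centre line (box y = 78 mm, z = 55 mm), where the sweep begins; same axes as the box. From here the rail is plain down to y = 35 mm. Beyond y = 90 mm and y = -70 mm lie plain black end clamps, 0.2 mm higher; the yellow dot, 12 mm across, is on one at y = 132 mm
- release_key (a joint): Press depth, m, of the key in the rail's one notch: 0 up, 0.008 fully down. The notch is black in black, 48 mm long in y, cut through the rail's full width; the raised key's top is its floor, 10 mm below the rail top. The notch centre lies anywhere from box y = -45 to +10 mm and is not reported. The key needs 5 to 8 N, has no spring, stays down and drives the lid
- lid (a joint): Opening of the grey lid (100 x 296 x 5 mm, on the box's top, box x = -28 to 72 mm, closed top at z = 55 mm, hinged along its rear edge), rad: 0 shut, 0.15 when the key is fully down (front edge 15 mm up). Only the key should move it
- solenoid_valve: Cream solenoid valve, 40 x 55 x 21 mm, loose on the bench beyond the yellow-dot end of the box, not to be disturbed; origin at the centre of its underside
- brew_gasket: Pale gasket ring, 58 mm across, 9 mm high, loose on the bench beyond the other end of the box, not to be disturbed; origin at the centre of its underside
- orange_driver: Screwdriver with orange handle, 21 x 185 x 21 mm, loose on the bench behind the box, not to be disturbed; origin at the centre of its underside

How it is judged:
By the outcome, as a careful person would: the job done as asked, in the order asked, and still so for the second after the job is handed in, with the robot touching nothing.
It also fails if it takes over 54 s, if anything falls off the work surface, if the arm or the gripper's body presses on something with over 40 N, if the wrist force passes 120 N, or if a joint passes its speed limit or range.

## Robot

A 6-joint arm with a two-finger parallel gripper is mounted at the origin on a cart in front of the work surface, level with it; the furniture and walls round the work are solid. World frame = base frame: x ahead of the robot, y to its left, z up, the work surface at z = 0. Lengths are in m, angles in degrees, forces in N, time in s.
With the tool pointing down it reaches from about 0.375 to 0.825 m from the base axis. Payload 5.5 kg.
Tool frame: the origin (TCP) lies midway between the tips of the shut fingers; the grasp point (between the pads) lies 19 mm behind it; z points along the fingers, y is the line along which they close (so a half turn about z gives the same grasp; the last joint's range is limited). The gripper opens to 85 mm and grips with 20 to 120 N. Pads are 22 mm wide; open, the fingers measure 114 mm over their backs; the gripper's body (76 mm by 85 mm) begins 54 mm behind the grasp point. The pads swing forward as they close: fully open they stand 13 mm farther back than shut.
Start: joints at [65.89, 17.962, -2.699, 69.339, 0, 90], TCP at [0.245, 0.548, 0.231] pointing down, gripper open.
Joint ranges: [-152.73, 152.73], [-39.44, 99.34], [-58.76, 71.6], [-118.89, 123.64], [-81.53, 83.1], [-180, 180]. Speed limits (degrees/s): [136.94, 136.94, 172.46, 180, 180, 180].

## Interface

Orientations are given as [roll, pitch, yaw] about the fixed x, y, z axes, in that order (R = Rz(yaw) Ry(pitch) Rx(roll)).
In Python, from cell import manip gives the robot as it stands.
- The arm moves only by the tool move_arm, never from a script. Its argument "plan" is text: rows parted by semicolons, each of 7 numbers parted by spaces: the shift along the tool's x, y, z as a fraction of full scale, then the turn, a rotation vector about the tool's x, y, z as a fraction of full scale, then the gripper command: -1 is fully open, 1 is shut, values between are in proportion. A call has 1 to 8 rows; each row is the pose to reach, as a shift and turn from the pose commanded when the call began, along the tool's axes at that moment; what a row does not reach only later rows make up. Full scale, the value 1, is 300 mm for a shift and 60 degrees for a turn. A row lasts 1/8 s, in which the tool goes at most 62.5 mm and 10.7 degrees, less where a joint would pass 70% of its speed; a pose out of reach is approached as far as the arm can. A call with a number of a shift or a turn outside -1 to 1 is refused whole. A call with a gripper value outside its range is refused whole. The fingers move at their own pace and stop on an object; "squeeze" is the grip in N (left out, the last holds). Time passes only in rows, so rows that repeat a pose let the fingers close. It gives the time, the measured TCP pose, the force, the opening and the grip force at its end, in the units of the state.
- manip.read_state(): the state, without advancing time (a new reading comes with each control period).
- manip.read_camera(name): name is "scene" or "top" or "wrist"; returns (picture, depth): 420x560x3 uint8, red, green, blue; 420x560 float32, m along the optical axis (not along the pixel's ray), 0 where there is no reading.
- manip.camera_model(name): a dict with "mtx" (3x3 intrinsics, pixels), "world_from_camera" (4x4, takes a point from camera to world coordinates). Camera axes: x right, y up, looking along -z (the intrinsics and any distortion apply to the point x, -y, -z); pixel columns grow to the right and rows downward; lengths in m; the calibration is good to about 2 mm. A picture is of the moment at which its call begins: read the wrist's pose just before it. camera_model takes no time and is no camera call; for the wrist camera it gives the pose at the moment of the call.
- manip.sign_off(): hands the job in; it is judged then, once.
Trained networks look in the newest picture that a camera, given by its name, has taken for a name from the list of things; names that differ only in an ending like _2 or _b are one class to them, and where a whole thing is asked for, a point or a joint stands for the part that bears it (a point fixed in the world has none). Each returns a list of dicts, best first, with "confidence" (0 to 1); they miss things now and then, are a little off and sometimes report something else, mostly with a low value. They report only what shows in the picture. A call takes as long as a camera call.
- manip.silhouettes(camera, query): "region" (420x560 bool, what is visible of it) and "box" ([left, top, right, bottom] in pixels, round what is visible of it).
The state is a dict: "time_s": time; "qpos": joint angles; "joint_velocities": joint speeds; "joint_efforts": joint torques, N m; "tcp_pos": TCP position; "ee_rot": TCP orientation; "force": force on the tool from outside, world axes, zero at the start; "ft_torque": the same for the moment, N m; "grip_width": finger opening in m; "gripper_force": force on a finger pad.
Only numpy, scipy, OpenCV 4.12 (cv2) and the standard library are available. Lean on these libraries where they do the work, as an engineer would, in place of code of your own. Each camera call takes 0.05 s, during which the arm holds its last target. There are 200 camera calls.

## Working session

There is one attempt and no reset: what is moved stays moved. The work goes in short steps, Python scripts to look and compute and a tool call to move; the robot and the scene stay as the last step left them, time stands still between calls to the robot, and variables do not carry over. Pictures are saved under pics/ and viewed, at most 10 in all, crops included, and the job is handed in when it is done.

Besides the shell and the picture viewer there is one more tool, called after "Emit:" as name(argument=value, ...) on one line, values as JSON. move_arm: Moves the arm, as the interface text tells. Shift numbers are shares of 300 mm and turn numbers shares of 60 degrees, none past 1 either way. Its arguments: {"type":"object","properties":{"plan":{"type":"string"},"squeeze":{"type":"number"}},"required":["plan"]}

```bash
mkdir -p pics; ls
cat > h.py <<'E'
from cell import manip
import numpy as np, cv2
def world(cam, px, depth, M=None):
    M = M or manip.camera_model(cam); K=np.array(M["mtx"]); T=np.array(M["world_from_camera"])
    px=np.atleast_2d(px).astype(float); d=np.atleast_1d(depth)
    x=(px[:,0]-K[0,2])/K[0,0]*d; y=(px[:,1]-K[1,2])/K[1,1]*d
    return (T@np.c_[x,-y,-d,np.ones_like(d)].T).T[:,:3]
E
python3 - <<'E'
from h import *
s=manip.read_state(); print(s["tcp_pos"],s["ee_rot"],s["force"],s["time_s"],s["grip_width"])
ims=[]
for c in("top","scene"):
    M=manip.camera_model(c); print(c,{k:np.round(v,3).tolist() if not isinstance(v,str) else v for k,v in M.items()})
    p,d=manip.read_camera(c); np.savez(f"{c}.npz",p=p,d=d); cv2.imwrite(f"pics/{c}.png",p[:,:,::-1])
    for q in("control_box","solenoid_valve","brew_gasket","orange_driver","release_key"):
        for r in manip.silhouettes(c,q)[:1]:
            v,u=np.nonzero(r["region"]&(d>0)); w=world(c,np.c_[u,v],d[v,u],M)
            print(q,round(r["confidence"],2),r["box"],len(u),np.round(np.percentile(w,[2,50,98],axis=0),3).tolist())
            if q=="control_box":np.save(f"box_{c}.npy",r["region"])
E
```

```text
pics
[0.24487394 0.54714796 0.23044213] [-1.79904249e+02  5.33559871e-04  1.55888963e+02] [-0.31738034  0.11958215 -0.28330886] 0.0 0.08560052886270957
top {'mtx': [[418.295, 0.0, 278.998], [0.0, 418.295, 214.523], [0.0, 0.0, 1.0]], 'world_from_camera': [[-0.019, 0.99, -0.138, 0.494], [-1.0, -0.018, 0.014, 0.27], [0.011, 0.138, 0.99, 1.051], [0.0, 0.0, 0.0, 1.0]]}
control_box 0.57 [235.9, 201.2, 374.9, 288.9] 8080 [[0.472, 0.048, 0.013], [0.56, 0.194, 0.054], [0.649, 0.342, 0.059]]
solenoid_valve 0.68 [208.8, 215.8, 228.9, 233.2] 181 [[0.595, 0.389, -0.001], [0.61, 0.413, 0.017], [0.63, 0.428, 0.022]]
brew_gasket 0.58 [375.3, 246.7, 403.4, 271.7] 210 [[0.496, -0.04, 0.004], [0.52, -0.018, 0.009], [0.545, 0.012, 0.013]]
orange_driver 0.8 [286.7, 195.4, 358.7, 212.4] 391 [[0.655, 0.059, -0.002], [0.669, 0.178, 0.015], [0.689, 0.228, 0.023]]
release_key 0.46 [304.2, 266.0, 325.6, 282.1] 204 [[0.478, 0.15, 0.041], [0.492, 0.173, 0.045], [0.507, 0.195, 0.048]]
scene {'mtx': [[448.594, 0.0, 273.293], [0.0, 448.594, 200.93], [0.0, 0.0, 1.0]], 'world_from_camera': [[0.684, 0.531, -0.5, 0.19], [-0.729, 0.479, -0.489, -0.131], [-0.02, 0.699, 0.715, 0.676], [0.0, 0.0, 0.0, 1.0]]}
control_box 0.85 [211.8, 186.9, 387.9, 352.0] 13897 [[0.459, 0.033, 0.002], [0.544, 0.151, 0.055], [0.641, 0.336, 0.058]]
solenoid_valve 0.6 [220.5, 181.0, 240.5, 204.0] 263 [[0.595, 0.384, 0.001], [0.608, 0.408, 0.016], [0.633, 0.429, 0.022]]
brew_gasket 0.81 [354.9, 335.7, 394.5, 371.0] 789 [[0.496, -0.043, 0.001], [0.521, -0.016, 0.009], [0.55, 0.011, 0.012]]
orange_driver 0.71 [316.5, 213.4, 390.4, 271.8] 460 [[0.658, 0.065, 0.009], [0.67, 0.178, 0.016], [0.683, 0.225, 0.023]]
release_key 0.79 [260.8, 267.1, 281.6, 293.1] 336 [[0.48, 0.156, 0.036], [0.493, 0.178, 0.046], [0.509, 0.197, 0.048]]
```

Run:
```python
from h import *
out=[]
for c in("top","scene"):
    z=np.load(c+".npz");p,d=z["p"],z["d"]; reg=np.load(f"box_{c}.npy")
    v,u=np.nonzero(reg&(d>0)); w=world(c,np.c_[u,v],d[v,u])
    t=w[w[:,2]>.035]
    r=cv2.minAreaRect((t[:,:2]*1000).astype(np.float32)); print(c,r)
    hsv=cv2.cvtColor(p,cv2.COLOR_RGB2HSV); m=cv2.dilate(reg.astype(np.uint8),np.ones((5,5)))>0
    y=m&(hsv[...,0]>18)&(hsv[...,0]<36)&(hsv[...,1]>130)&(hsv[...,2]>100)&(d>0)
    v,u=np.nonzero(y); wy=world(c,np.c_[u,v],d[v,u]); print("dot",len(u),np.median(u),np.median(v),wy.mean(0),np.ptp(wy,axis=0))
    # dark top points (rail)
    v,u=np.nonzero(reg&(d>0)&(p.max(2)<60)); wd=world(c,np.c_[u,v],d[v,u]); wd=wd[(wd[:,2]>.05)]
    (vx,vy,x0,y0)=cv2.fitLine(wd[:,:2].astype(np.float32),cv2.DIST_HUBER,0,.001,.001).ravel()
    print("rail",len(wd),np.degrees(np.arctan2(vy,vx)),x0,y0,np.median(wd[:,2]),np.ptp(wd[:,:2],axis=0))
    # z profile along rail & notch
    out.append(cv2.resize(p[170:380,180:420],(0,0),fx=1.65*1.0,fy=2.4) if 0 else cv2.resize(p[175:370,200:410],(400,371)))
cv2.imwrite("pics/both.png",np.hstack(out)[:,:,::-1])
```

```text
top ((560.9816284179688, 193.7489471435547), (304.8222961425781, 151.93594360351562), 76.92902374267578)
dot 314 308.5 222.0 [0.58759604 0.18735192 0.00420277] [0.23199366 0.35510494 0.06501478]
rail 202 76.818146 0.48739967 0.17031522 0.054842801047652656 [0.09607981 0.29142074]
scene ((534.58642578125, 183.21148681640625), (331.8356628417969, 208.01344299316406), 74.94354248046875)
dot 785 302.0 265.0 [0.58053134 0.19127488 0.00386579] [0.26334671 0.39551811 0.06175349]
rail 1900 76.93926 0.4972373 0.19126973 0.05579007291963661 [0.15327041 0.29779307]
```

View pics/both.png

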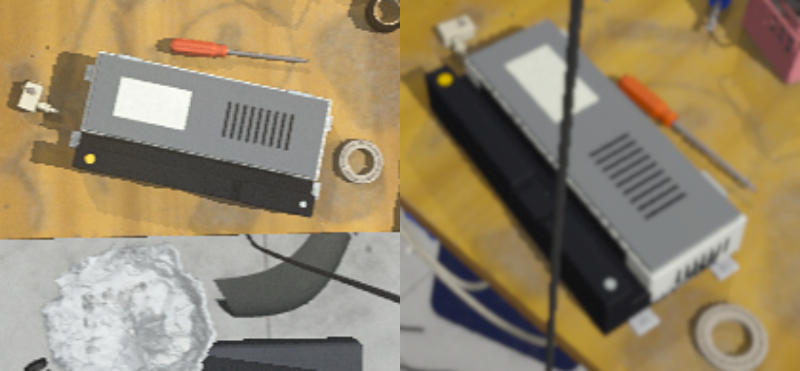

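The picture (left top view, right scene view) shows the yellow dot at the far (+y) end of the black rail. A faint notch sits about two thirds along it, near (235,190) in the composite. The valve, ring and screwdriver lie clear around the box. Next I'll check the dark vertical line near x=570 in the scene view, and the dot itself.

Run:
```python
from h import *
o=np.array([.561,.194]); a=np.radians(-13.1); X=np.array([np.cos(a),np.sin(a)]);Y=np.array([-X[1],X[0]])
for c in("top","scene"):
    z=np.load(c+".npz");p,d=z["p"],z["d"];h=cv2.cvtColor(p,cv2.COLOR_RGB2HSV)
    V,U=np.indices(d.shape); w=world(c,np.c_[U.ravel(),V.ravel()],d.ravel()).reshape(420,560,3)
    b=np.stack([(w[...,:2]-o)@X,(w[...,:2]-o)@Y,w[...,2]],-1)
    m=(d>0)&(np.abs(b[...,0]+.062)<.02)&(np.abs(b[...,1]-.132)<.02)&(h[...,1]>150)&(h[...,2]>120)&(w[...,2]>.045)
    print(c,"dot",m.sum(),b[m].mean(0),w[m].mean(0))
    # profile
    r=(d>0)&(np.abs(b[...,0]+.062)<.007)
    print([(y,round(float(np.median(b[...,2][r&(np.abs(b[...,1]-y/1000)<.0025)]))*1000,1) if (r&(np.abs(b[...,1]-y/1000)<.0025)).any() else None) for y in range(-75,100,5)])
d=np.load("scene.npz")["d"]
for v in(180,220,260,320,360): print(v,np.round(d[v,280:306:2],2), np.round(world("scene",[[291,v]],d[v,291]),2))
```

```text
top dot 24 [-0.06191379  0.13070565  0.05563415] [0.53032206 0.335337   0.05563415]
[(-75, 54.3), (-70, 55.7), (-65, 54.4), (-60, 51.2), (-55, 44.6), (-50, 45.6), (-45, 44.0), (-40, 45.1), (-35, 45.2), (-30, 44.8), (-25, 45.5), (-20, 44.5), (-15, 44.9), (-10, 54.1), (-5, 56.1), (0, 54.2), (5, 54.5), (10, 55.2), (15, 55.0), (20, 54.5), (25, 55.0), (30, 54.8), (35, 55.2), (40, 55.5), (45, 54.8), (50, 55.1), (55, 54.6), (60, 55.3), (65, 54.1), (70, 56.0), (75, 54.1), (80, 54.1), (85, 55.2), (90, 55.5), (95, 55.4)]
scene dot 40 [-0.06065873  0.13060894  0.05628751] [0.53152254 0.33495835 0.05628751]
[(-75, 55.7), (-70, 54.7), (-65, 55.5), (-60, 56.0), (-55, 45.9), (-50, 45.7), (-45, 45.5), (-40, 45.7), (-35, 45.6), (-30, 45.7), (-25, 45.6), (-20, 45.8), (-15, 45.2), (-10, 52.8), (-5, 55.7), (0, 55.0), (5, 55.2), (10, 54.9), (15, 55.1), (20, 55.2), (25, 54.9), (30, 55.2), (35, 55.2), (40, 55.3), (45, 55.4), (50, 55.0), (55, 55.6), (60, 55.2), (65, 55.1), (70, 55.2), (75, 55.6), (80, 55.2), (85, 55.5), (90, 55.4), (95, 55.7)]
180 [0.99 0.99 0.99 0.99 0.99 0.37 0.37 0.37 0.99 0.99 0.99 0.99 0.99] [[0.39 0.05 0.42]]
220 [0.83 0.83 0.83 0.41 0.41 0.41 0.41 0.83 0.83 0.83 0.83 0.83 0.83] [[0.4  0.05 0.37]]
260 [0.78 0.77 0.46 0.45 0.46 0.77 0.77 0.77 0.77 0.77 0.77 0.77 0.77] [[0.54 0.17 0.06]]
320 [0.55 0.55 0.74 0.73 0.72 0.71 0.7  0.7  0.69 0.69 0.69 0.69 0.69] [[0.46 0.11 0.04]]
360 [0.63 1.43 1.44 1.43 0.72 0.72 0.71 0.7  0.7  0.7  0.7  0.7  0.7 ] [[ 0.43  0.08 -0.01]]
```

Emit:
move_arm(plan="-0.2 -0.07 0 0 0 0 1; -0.4 -0.15 0 0 0 0 1; -0.6 -0.22 0 0 0 0 1; -0.6 -0.22 0 0 0 -0.1 1; -0.6 -0.22 0 0 0 -0.18 1; -0.6 -0.22 0 0 0 -0.18 1")

```text
time_s: 1.35
tcp_pos: [0.3827, 0.4137, 0.2314]
ee_rot: [180.0, 0.0, 166.6]
force: [0.7, -0.1, -0.3]
grip_width: -0.0005
gripper_force: 0.0
```

Run:
```python
from h import *
z=np.load("scene.npz");p,d=z["p"],z["d"]
for v in range(0,420,20):
    row=d[v]; u=np.array([i for i in range(262,325) if 0<row[i]<.68 and row[i]<np.median(row[255:335])-.06])
    if len(u): print(v,u.min(),u.max(),np.round(world("scene",[[np.median(u),v]],np.median(row[u])),3))
cv2.imwrite("pics/scene2.png",manip.read_camera("scene")[0][:,:,::-1])
print(manip.read_state()["force"],manip.read_state()["qpos"])
```

```text
0 297 307 [[0.394 0.04  0.571]]
20 297 306 [[0.394 0.04  0.559]]
40 296 305 [[0.393 0.04  0.547]]
60 295 304 [[0.394 0.041 0.533]]
80 294 303 [[0.394 0.042 0.518]]
100 293 302 [[0.394 0.042 0.502]]
120 292 300 [[0.394 0.043 0.485]]
140 291 299 [[0.395 0.044 0.466]]
160 290 297 [[0.395 0.045 0.446]]
180 289 295 [[0.395 0.047 0.424]]
200 287 293 [[0.394 0.048 0.399]]
220 286 292 [[0.395 0.05  0.372]]
240 284 290 [[0.395 0.052 0.342]]
260 283 288 [[0.395 0.054 0.308]]
280 281 286 [[0.395 0.057 0.27 ]]
300 280 284 [[0.394 0.059 0.228]]
320 279 283 [[0.395 0.062 0.179]]
340 278 281 [[0.393 0.063 0.129]]
360 277 280 [[0.392 0.065 0.069]]
380 277 324 [[ 0.435  0.019 -0.   ]]
[ 0.68722895 -1.15715163  0.06047008] [ 4.72559955e+01  1.40164386e+01 -7.92783085e+00  6.80466693e+01
  8.29017674e-04  6.06618287e+01]
```

View pics/scene2.png

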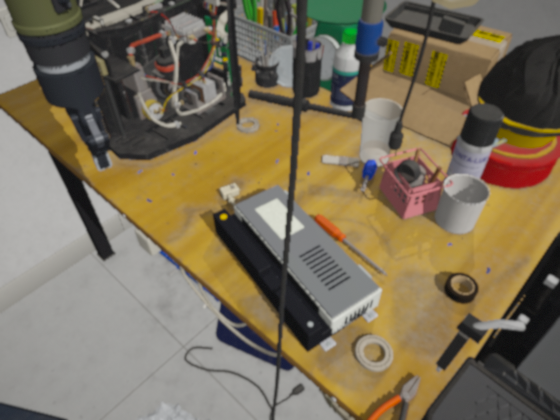

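View pics/top.png

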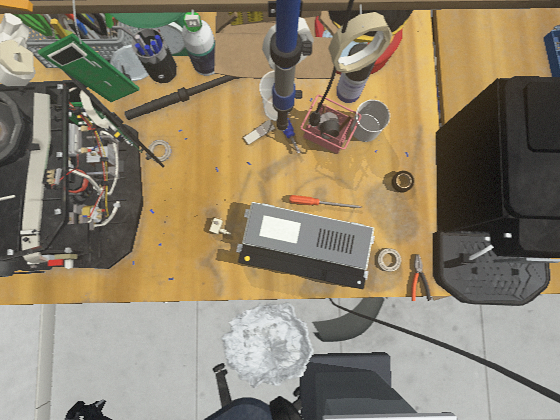

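The scene view shows a cable hanging near world (0.394, 0.05), from about z 0.57 down to the bench, at pixel columns 277–305. It stays about 90 mm to the side of the arm's line at the notch. The top view shows the box at pixels (236–375, 201–289) with the dot at (247,258).

Emit:
move_arm(plan="-0.18 -0.11 0 0 0 0 1; -0.36 -0.215 0 0 0 0 1; -0.54 -0.323 0 0 0 0 1; -0.54 -0.323 0.16 0 0 0 1; -0.54 -0.323 0.32 0 0 0 1; -0.54 -0.323 0.48 0 0 0 1; -0.54 -0.323 0.48 0 0 0 1; -0.54 -0.323 0.48 0 0 0 1")

```text
time_s: 2.4
tcp_pos: [0.5185, 0.2831, 0.089]
ee_rot: [179.9, 0.1, 166.7]
force: [0.5, 0.7, 1.1]
grip_width: -0.0001
gripper_force: 0.0
```

Run:
```python
from h import *
F=[]
for i in range(4):
    p,d=manip.read_camera("scene"if i else "wrist"); F.append(manip.read_state()["force"])
    if i==0: cv2.imwrite("pics/wrist1.png",p[:,:,::-1])
    if i==1: cv2.imwrite("pics/scene3.png",cv2.resize(p[60:360,120:420],(600,600))[:,:,::-1])
s=manip.read_state(); print(np.round(F,2),s["tcp_pos"],s["ee_rot"],s["time_s"])
```

```text
[[ 0.66 -0.09 -0.03]
 [ 0.02 -0.3  -0.44]
 [ 0.09  0.57  1.36]
 [-0.35 -0.19 -0.37]] [0.51918689 0.28323713 0.0895539 ] [1.79858938e+02 1.57987999e-01 1.66692449e+02] 2.6
```

View pics/scene3.png

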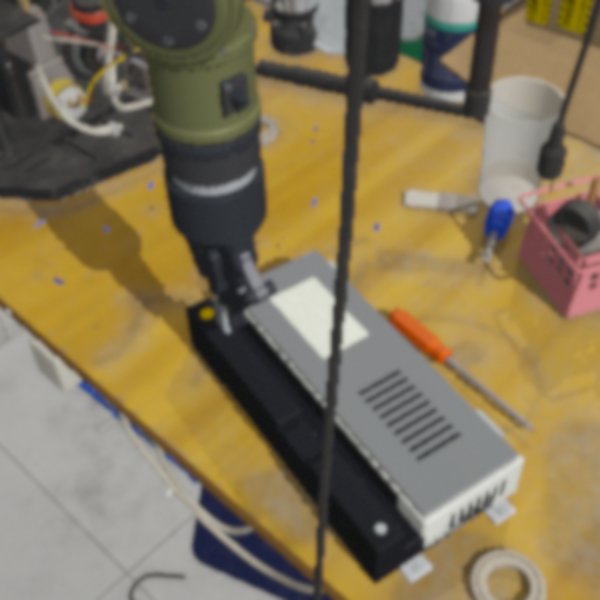

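View pics/wrist1.png

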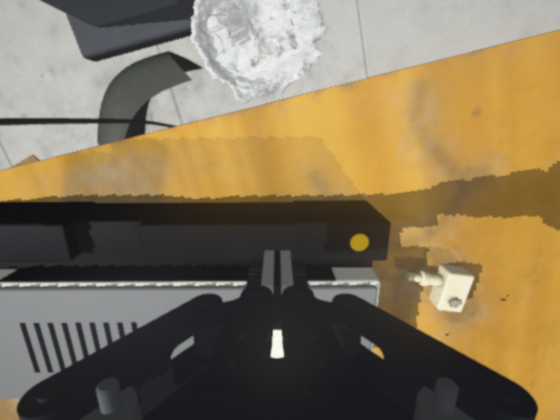

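The wrist view shows the shut tips (280,260) above the rail, just short of the yellow dot (360,242), with the notch edge at (75,230). The scene view shows the tips over the rail's dot end, clear of the cable.

Emit:
move_arm(plan="0 0 0.06 0 0 0 1; 0 0 0.1 0 0 0 1; 0 0 0.107 0 0 0 1; 0 0 0.107 0 0 0 1")

```text
time_s: 3.1
tcp_pos: [0.5172, 0.2819, 0.055]
ee_rot: [-180.0, -0.1, 166.7]
force: [-2.7, -0.7, 6.9]
grip_width: -0.0001
gripper_force: 3.7
```

Emit:
move_arm(plan="0 0 0.0015 0 0 0 1; 0 0 0.003 0 0 0 1; 0 0 0.003 0 0 0 1")

```text
time_s: 3.48
tcp_pos: [0.5172, 0.282, 0.0549]
ee_rot: [-180.0, -0.0, 166.7]
force: [-5.1, -2.0, 14.1]
grip_width: 0.0
gripper_force: 7.0
```

Emit:
move_arm(plan="0 0 0.0015 0 0 0 1; 0 0 0.0015 0 0 0 1")

```text
time_s: 3.72
tcp_pos: [0.5172, 0.282, 0.0549]
ee_rot: [-180.0, -0.0, 166.7]
force: [-6.0, -2.2, 16.8]
grip_width: 0.0002
gripper_force: 8.6
```

Emit:
move_arm(plan="0 0 0.0015 0 0 0 1; 0 0 0.0015 0 0 0 1")

```text
time_s: 3.98
tcp_pos: [0.5172, 0.282, 0.0549]
ee_rot: [-180.0, -0.0, 166.7]
force: [-6.5, -3.9, 21.0]
grip_width: 0.0001
gripper_force: 10.3
```

Contact is at z 55 mm, as expected, with a stiffness of about 8 N/mm. I'll lighten the touch.

Emit:
move_arm(plan="0 0 -0.0035 0 0 0 1; 0 0 -0.0068 0 0 0 1; 0 0 -0.0068 0 0 0 1")

```text
time_s: 4.35
tcp_pos: [0.5173, 0.282, 0.0551]
ee_rot: [-180.0, -0.0, 166.7]
force: [-1.8, -0.8, 4.8]
grip_width: 0.0
gripper_force: 2.2
```

Emit:
move_arm(plan="0 -0.01 0 0 0 0 1; 0 -0.02 0 0 0 0 1; 0 -0.03 0 0 0 0 1; 0 -0.04 0 0 0 0 1; 0 -0.05 0 0 0 0 1; 0 -0.06 0 0 0 0 1; 0 -0.07 0 0 0 0 1; 0 -0.07 0 0 0 0 1")

```text
time_s: 5.35
tcp_pos: [0.5129, 0.2616, 0.0555]
ee_rot: [-180.0, -0.0, 166.7]
force: [-1.1, -0.4, 0.5]
grip_width: 0.0
gripper_force: 0.0
```

Emit:
move_arm(plan="0 0 0.0025 0 0 0 1; 0 0 0.0025 0 0 0 1")

```text
time_s: 5.6
tcp_pos: [0.5131, 0.2619, 0.0551]
ee_rot: [180.0, 0.0, 166.7]
force: [-1.3, -1.5, 4.2]
grip_width: 0.0
gripper_force: 2.1
```

Emit:
move_arm(plan="0 -0.01 0.0003 0 0 0 1; 0 -0.02 0.0006 0 0 0 1; 0 -0.03 0.0009 0 0 0 1; 0 -0.04 0.0012 0 0 0 1; 0 -0.05 0.0014 0 0 0 1; 0 -0.06 0.0016 0 0 0 1; 0 -0.06 0.0016 0 0 0 1")

```text
time_s: 6.48
tcp_pos: [0.5097, 0.2449, 0.055]
ee_rot: [179.9, 0.1, 166.7]
force: [0.8, 3.3, 6.6]
grip_width: 0.0002
gripper_force: 3.2
```

Emit:
move_arm(plan="0 -0.01 0 0 0 0 1; 0 -0.02 0 0 0 0 1; 0 -0.03 0 0 0 0 1; 0 -0.04 0 0 0 0 1; 0 -0.05 0 0 0 0 1; 0 -0.06 0 0 0 0 1; 0 -0.06 0 0 0 0 1")

```text
time_s: 7.35
tcp_pos: [0.5056, 0.2274, 0.055]
ee_rot: [179.9, 0.1, 166.7]
force: [1.3, 3.4, 7.3]
grip_width: -0.0002
gripper_force: 3.3
```

Emit:
move_arm(plan="0 -0.01 0 0 0 0 1; 0 -0.02 0 0 0 0 1; 0 -0.03 0 0 0 0 1; 0 -0.04 0 0 0 0 1; 0 -0.05 0 0 0 0 1; 0 -0.05 0 0 0 0 1")

```text
time_s: 8.1
tcp_pos: [0.5021, 0.2127, 0.055]
ee_rot: [179.9, 0.1, 166.7]
force: [1.2, 3.3, 6.1]
grip_width: 0.0001
gripper_force: 3.4
```

Emit:
move_arm(plan="0 -0.01 0 0 0 0 1; 0 -0.02 0 0 0 0 1; 0 -0.03 0 0 0 0 1; 0 -0.04 0 0 0 0 1; 0 -0.04 0 0 0 0 1")

```text
time_s: 8.72
tcp_pos: [0.4994, 0.2011, 0.055]
ee_rot: [179.9, 0.1, 166.7]
force: [-0.6, 2.6, 6.8]
grip_width: 0.0001
gripper_force: 3.4
```

Emit:
move_arm(plan="0 -0.01 0 0 0 0 1; 0 -0.02 0 0 0 0 1; 0 -0.02 0 0 0 0 1")

```text
time_s: 9.1
tcp_pos: [0.498, 0.1953, 0.055]
ee_rot: [179.9, 0.1, 166.7]
force: [0.2, 3.3, 5.8]
grip_width: 0.0003
gripper_force: 3.3
```

Emit:
move_arm(plan="0 -0.01 0 0 0 0 1; 0 -0.02 0 0 0 0 1; 0 -0.02 0 0 0 0 1")

```text
time_s: 9.48
tcp_pos: [0.4949, 0.1879, 0.0537]
ee_rot: [-179.9, -0.1, 166.7]
force: [0.2, -0.7, 0.5]
grip_width: 0.0004
gripper_force: 0.0
```

Emit:
move_arm(plan="0 -0.01 0 0 0 0 1; 0 -0.02 0 0 0 0 1; 0 -0.02 0 0 0 0 1")

```text
time_s: 9.85
tcp_pos: [0.4939, 0.1826, 0.0539]
ee_rot: [-180.0, -0.0, 166.7]
force: [0.0, 0.2, 0.0]
grip_width: 0.0002
gripper_force: 0.0
```

The force fell to zero and the tip dropped at box y ≈ -19 mm, which agrees with the notch edge seen by depth. I'll centre the tip in the notch and press.

Emit:
move_arm(plan="0 -0.013 0 0 0 0 1; 0 -0.025 0 0 0 0 1; 0 -0.025 0.01 0 0 0 1; 0 -0.025 0.02 0 0 0 1; 0 -0.025 0.03 0 0 0 1; 0 -0.025 0.035 0 0 0 1; 0 -0.025 0.035 0 0 0 1")

```text
time_s: 10.72
tcp_pos: [0.4925, 0.1758, 0.0437]
ee_rot: [-180.0, -0.0, 166.7]
force: [-1.9, 0.0, 2.4]
grip_width: -0.0001
gripper_force: 1.2
```

Emit:
move_arm(plan="0 0 0.005 0 0 0 1; 0 0 0.01 0 0 0 1; 0 0 0.015 0 0 0 1; 0 0 0.02 0 0 0 1; 0 0 0.02 0 0 0 1")

```text
time_s: 11.35
tcp_pos: [0.4925, 0.1758, 0.0378]
ee_rot: [180.0, -0.0, 166.7]
force: [-0.9, -0.8, 4.2]
grip_width: 0.0001
gripper_force: 2.1
```

Emit:
move_arm(plan="0 0 0.002 0 0 0 1; 0 0 0.004 0 0 0 1; 0 0 0.004 0 0 0 1")

```text
time_s: 11.72
tcp_pos: [0.4926, 0.1758, 0.037]
ee_rot: [180.0, 0.0, 166.7]
force: [-2.9, -0.8, 6.7]
grip_width: -0.0001
gripper_force: 4.0
```

Emit:
move_arm(plan="0 0 0.002 0 0 0 1; 0 0 0.002 0 0 0 1")

```text
time_s: 11.98
tcp_pos: [0.4926, 0.1758, 0.0369]
ee_rot: [180.0, 0.0, 166.7]
force: [-4.5, -1.6, 13.9]
grip_width: 0.0005
gripper_force: 6.8
```

The key bottomed at z 36.9 mm (18 mm below the rail) with 14 N. I'll lift straight up.

Emit:
move_arm(plan="0 0 -0.02 0 0 0 1; 0 0 -0.06 0 0 0 1; 0 0 -0.15 0 0 0 1; 0 0 -0.3 0 0 0 1; 0 0 -0.45 0 0 0 1; 0 0.15 -0.5 0 0 0 1; 0 0.3 -0.5 0 0 0 1; 0 0.3 -0.5 0 0 0 1")

```text
time_s: 12.98
tcp_pos: [0.5141, 0.2659, 0.1865]
ee_rot: [179.9, 0.1, 166.9]
force: [0.5, -1.0, 0.3]
grip_width: -0.0001
gripper_force: 0.0
```

Run:
```python
from h import *
o=np.array([.5607,.1928]); a=np.radians(-13.1); X=np.array([np.cos(a),np.sin(a)]);Y=np.array([-X[1],X[0]])
for c in("top","scene"):
    p,d=manip.read_camera(c)
    for q in("solenoid_valve","brew_gasket","orange_driver"):
        for r in manip.silhouettes(c,q)[:1]:
            v,u=np.nonzero(r["region"]&(d>0)); w=world(c,np.c_[u,v],d[v,u]); print(c,q,round(r["confidence"],2),np.round(np.median(w,axis=0),3))
    V,U=np.indices(d.shape); w=world(c,np.c_[U.ravel(),V.ravel()],d.ravel())
    bx,by=(w[:,:2]-o)@X,(w[:,:2]-o)@Y; k=(d.ravel()>0)&(w[:,2]<.09)
    print("lid z",[round(float(np.median(w[k&(abs(bx-x)<.004)&(by<-.01)&(by>-.12),2])),4) for x in(-.022,0,.03,.06)],
      "key z",np.median(w[k&(abs(bx+.062)<.007)&(abs(by+.033)<.012),2]))
    cv2.imwrite(f"pics/end_{c}.png",p[:,:,::-1])
s=manip.read_state();print(s["time_s"],s["force"])
```

```text
top brew_gasket 0.58 [ 0.519 -0.014  0.008]
lid z [0.0698, 0.0657, 0.0614, 0.0567] key z nan
scene solenoid_valve 0.55 [0.604 0.41  0.015]
scene brew_gasket 0.74 [ 0.521 -0.018  0.009]
scene orange_driver 0.72 [0.67  0.174 0.015]
lid z [0.0527, 0.0671, 0.0623, 0.0577] key z 0.03768106709122032
13.375 [-0.06756225 -0.06457509 -0.27336459]
  return _methods._mean(a, axis=axis, dtype=dtype,
  ret = ret.dtype.type(ret / rcount)
```

View pics/end_scene.png

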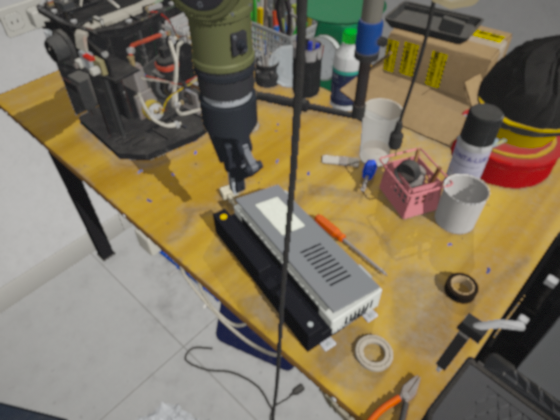

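The final view shows the lid ajar, with its front edge about 15 mm up and the key down at z ≈ 37 mm. The ring (373,352), screwdriver (350,245) and valve (228,192) are where they were, and the arm is clear.

```bash
python3 -c "
from cell import manip
print(manip.sign_off())"
```

```text
the job is handed in; nothing more can be done
None
```

The lid is ajar by its hidden release (front edge about 15 mm up, key fully down) and the job is handed in at about 13 s; the slide ran at roughly 5–7 N, but I pressed the rail with up to 21 N while finding contact and briefly lost touch once early on; nothing beside the box moved.

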